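Load the tray of type slugs on the inspection viewer and wind the stage in under the lens

ROBOT

A 7-joint arm with a two-finger parallel gripper is mounted at the origin on a cart in front of the work surface, level with it; the furniture and walls round the work are solid. World frame = base frame: x ahead of the robot, y to its left, z up, the work surface at z = 0. Lengths are in mm, angles in rad, forces in N, time in s.
With the tool pointing down it reaches from about 400 to 875 mm from the base axis. Payload 4.4 kg.
Tool frame: the origin (TCP) lies midway between the tips of the shut fingers; the grasp point (between the pads) lies 19 mm behind it; z points along the fingers, y is the line along which they close (so a half turn about z gives the same grasp; the last joint's range is limited). The gripper opens to 85 mm and grips with 20 to 120 N. Pads are 22 mm wide; open, the fingers measure 114 mm over their backs; the gripper's body (76 mm by 85 mm) begins 54 mm behind the grasp point. The pads swing forward as they close: fully open they stand 13 mm farther back than shut.
Start: joints at [1.219, 0.628, 0.038, 1.517, -0.027, 0.996, -0.02], TCP at [183.279, -623.64, 231.313] pointing down, gripper open.
Joint ranges: [-3.06, 3.06], [-0.37, 2.12], [-1.25, 1.32], [0.18, 2.47], [-1.1, 4.24], [0.23, 1.98], [-2.94, 2.94]. Speed limits (rad/s): [2.57, 2.57, 3.14, 3.14, 3.14, 3.14, 3.14].

INTERFACE

Orientations are given as [roll, pitch, yaw] about the fixed x, y, z axes, in that order (R = Rz(yaw) Ry(pitch) Rx(roll)).
In Python, from cell import telemetry, eyes, ctrl, finder gives the robot as it stands.
- The arm moves only by the tool move_arm, never from a script. Its argument "steps" is a list of rows, each a list of 7 numbers: the turn, a rotation vector about the world's x, y, z in degrees, then the shift along the world's x, y, z in m, then the finger opening in m, from 0 to 0.0854. A call has 1 to 5 rows; each row shifts and turns the commanded pose from where the row before left it; what a row does not reach is not made up. A row lasts 1/10 s, in which the tool goes at most 50 mm and 8.59 degrees, less where a joint would pass 70% of its speed; a pose out of reach is approached as far as the arm can. A call with a gripper value outside its range is refused whole. The fingers move at their own pace and stop on an object; the grip force is fixed at half the most. Time passes only in rows, so rows that do not move let the fingers close. It gives the time, the measured TCP pose, the force, the opening and the grip force at its end, in the units of the state.
- telemetry.read_state(): the state, without advancing time (a new reading comes with each control period).
- eyes.get_image(name): name is "side" or "top" or "wrist"; returns (picture, depth): 400x640x3 uint8, blue, green, red; 400x640 float32, mm along the optical axis (not along the pixel's ray), 0 where there is no reading.
- eyes.calibration(name): a dict with "fx", "fy", "cx", "cy" (pixels), "position" and "attitude" of the camera in the world. Camera axes: x right, y down, z forward; pixel columns grow to the right and rows downward; lengths in mm; the calibration is good to about 2 mm. A picture is of the moment at which its call begins: read the wrist's pose just before it. calibration takes no time and is no camera call; for the wrist camera it gives the pose at the moment of the call.
- ctrl.finish_job(): hands the job in; it is judged then, once.
Trained networks look in the newest picture that a camera, given by its name, has taken for a name from the list of things; names that differ only in an ending like _2 or _b are one class to them, and where a whole thing is asked for, a point or a joint stands for the part that bears it (a point fixed in the world has none). Each returns a list of dicts, best first, with "confidence" (0 to 1); they miss things now and then, are a little off and sometimes report something else, mostly with a low value. They report only what shows in the picture. A call takes as long as a camera call. They do not tell look-alikes from the thing itself.
- finder.boxes_of(camera, name): "location" ([x, y, z] in mm, in the coordinates of the camera as it stood for that picture, good to about 4 mm: the middle of the surface that is visible of it).
- finder.cut_out(camera, name): "mask" (400x640 bool, what is visible of it).
- finder.pinpoint(camera, name): "location" ([x, y, z] in mm, in the coordinates of the camera as it stood for that picture, good to about 4 mm: a listed point, or the origin of a listed thing).
The state is a dict: "clock": time; "qpos": joint angles; "qd": joint speeds; "tau": joint torques, N m; "eef_pos": TCP position; "tool_rot": TCP orientation; "force": force on the tool from outside, world axes, zero at the start; "torque": the same for the moment, N m; "width": finger opening in mm; "gripper_force": force on a finger pad.
Only numpy, scipy, OpenCV 4.12 (cv2) and the standard library are available. Lean on these libraries where they do the work, as an engineer would, in place of code of your own. Each camera call takes 0.05 s, during which the arm holds its last target. There are 200 camera calls.

TASK

Get the open tray of loose brass type slugs ready under the lens of the inspection viewer: carry it over level, set it on the front of the stage with its ball pull facing the front, and slide it under the lips of the guides until it is fully home against the fence. Then wind the stage in with its feed knob, as far as it goes. All the slugs must stay in the tray, and the two stamps and the carton standing on the left stay as they are.

Things in the scene. Friction and masses are not known exactly. Their poses are not given: they have to be found in the camera images.
- viewer: Inspection viewer, fixed to the desk: white base plate 122 x 300 mm, its top 15 mm above the desk, a stage that slides along it, and a lens head on a column at the back. Origin: middle of the underside; x = towards its back (its front faces the robot), y = left along the stage's travel, z up. Only the lens head, its arm and column are higher than 65 mm above the desk.
- lens (a point): Lens in the underside of the lens head, on the optical axis (viewer x +13, y +92 mm), 121 mm above the desk. The head is an upright black cylinder, 45 mm across, from 121 to 203 mm above the desk; behind it an arm runs to the upright column at viewer x +94, y +92 mm (top 210 mm).
- type_tray: Open steel tray 76 (x) x 52 (y) x 20 mm high, walls and floor 3 mm; along each long side a flange at the bottom, 5 mm wide, 3 mm thick (62 mm over both, 72 mm long). Origin: centre of the underside; +x to its plain end, -x to the end with the ball pull. 0.11 to 0.2 kg. Can be gripped across the 52 mm with the fingertips above the flanges. Starts on the desk, right of the viewer.
- tray_ball (a point): Centre of the tray's ball pull: black ball of 14 mm on a 6 mm thick stem, 58 mm from the tray's centre at its -x end, 14 mm above the tray's underside; 13 mm free between ball and tray wall.
- tray_seat (a point): Point on the stage plate's top (30 mm above the desk), where the centre of the tray's underside is when the tray is fully home; it travels with the stage. Axes parallel to the viewer's; the tray's axes must then be parallel to them (ball to the front, -x). Plate: from 88 mm in front of the point to 46 mm behind it, 46 mm to either side. Fence behind: face at x +38.5 mm, 16 mm high.
- rail_mouth (a point): Middle of the guides' flared mouth, on the plate top, 37.5 mm in front of tray_seat: 81 mm wide, within 14 mm narrowing to 67 mm. Two rails 7.5 mm high run from it to the fence; their lips (5 mm above the plate, 57 mm apart) overhang the tray's flanges, so it must be slid in along +x; fingers do not fit between tray and rails. In front of it: a bare apron, 50 mm long, to set the tray on.
- carriage (a joint): Travel of the stage in m along the viewer's +y: 0 = right-hand end (loading), 0.1 = left-hand end, at its stop, tray seat under the lens. Starts between 0 and 0.01. Friction in its gear holds it: pushing (below 25 N) does not move it, the knob does.
- knob_head: The feed knob: round ribbed black knob, 39 mm across, axis upright, from 38 to 64 mm above the desk; origin on its axis at mid-height of the grip (52 mm above the desk). It sits on the stage, 48 mm in front and 105 mm to the right of tray_seat, and travels with it. Clockwise from above winds the stage in (+y), 16 mm a radian, 6.25 rad in all; it takes about 0.4 N m and stays where it is left.
- feed_knob (a joint): Angle of the feed knob (knob_head) in rad, clockwise from above positive; 0 at the right-hand end of the travel, 6.25 at the left-hand stop.
- slug_0: Loose brass type slug 22 x 8 x 8 mm, about 11 g, lying in the tray; origin at the middle of its underside.
- slug_1: Loose brass type slug 22 x 8 x 8 mm, about 11 g, lying in the tray; origin at the middle of its underside.
- slug_2: Loose brass type slug 22 x 8 x 8 mm, about 11 g, lying in the tray; origin at the middle of its underside.
- slug_3: Loose brass type slug 22 x 8 x 8 mm, about 11 g, lying in the tray; origin at the middle of its underside.
- slug_4: Loose brass type slug 22 x 8 x 8 mm, about 11 g, lying in the tray; origin at the middle of its underside.
- clear_stamp: Rubber stamp with a clear plastic handle, 29 x 29 x 72 mm, standing on the desk, loose; leave it alone. Origin at the centre of its underside.
- slim_carton: Small upright green and white carton 40 x 34 x 86 mm, loose; leave it alone. Origin at the centre of its underside.
- block_stamp: Wooden block stamp 52 x 30 x 62 mm, standing, loose; leave it alone. Origin at the centre of its underside.
Things that resemble listed ones, but are neither listed nor needed, are in the scene too. Leave any blue look-alike of the type_tray alone.

How it is judged (in metres and radians):
On the way, in this order (a step that is already met when the one before it is completed fails the run):
1. the tray is fully home in the guides of the stage, before the stage is wound in (less than half of its travel) (x of type_tray in the frame of tray_seat between -0.003 and 0.003 m and y of type_tray in the frame of tray_seat between -0.004 and 0.004 m and z of type_tray in the frame of tray_seat between -0.003 and 0.003 m and angle between type_tray's own z axis and vertical below 0.06 rad and value of joint carriage below 0.05 m), for 0.2 s.
2. the stage is wound on by its knob, held in the fingers, in the second half of its travel (contact force between the fingers and knob_head above 2 N and value of joint carriage between 0.05 and 0.099 m), for 0.1 s.
At the end, for the whole second after the job is handed in: The stage stands at its left-hand stop (within 3 mm), the tray is fully home in the guides (its centre within 3 mm of the seat along the guides and 4 mm across, flat on the plate), at rest, and all five slugs lie in the tray (x of type_tray in the frame of tray_seat between -0.003 and 0.003 m and y of type_tray in the frame of tray_seat between -0.004 and 0.004 m and z of type_tray in the frame of tray_seat between -0.003 and 0.003 m and angle between type_tray's own z axis and vertical below 0.06 rad and x of slug_0 in the frame of type_tray between -0.036 and 0.036 m and y of slug_0 in the frame of type_tray between -0.026 and 0.026 m and z of slug_0 in the frame of type_tray between -0.002 and 0.022 m and x of slug_1 in the frame of type_tray between -0.036 and 0.036 m and y of slug_1 in the frame of type_tray between -0.026 and 0.026 m and z of slug_1 in the frame of type_tray between -0.002 and 0.022 m and x of slug_2 in the frame of type_tray between -0.036 and 0.036 m and y of slug_2 in the frame of type_tray between -0.026 and 0.026 m and z of slug_2 in the frame of type_tray between -0.002 and 0.022 m and x of slug_3 in the frame of type_tray between -0.036 and 0.036 m and y of slug_3 in the frame of type_tray between -0.026 and 0.026 m and z of slug_3 in the frame of type_tray between -0.002 and 0.022 m and x of slug_4 in the frame of type_tray between -0.036 and 0.036 m and y of slug_4 in the frame of type_tray between -0.026 and 0.026 m and z of slug_4 in the frame of type_tray between -0.002 and 0.022 m and value of joint carriage above 0.097 m and linear speed of type_tray below 0.01 m/s); the robot touches nothing.
It fails at once if a slug leaves the tray ((x of slug_0 in the frame of type_tray below -0.042 m or x of slug_0 in the frame of type_tray above 0.042 m or y of slug_0 in the frame of type_tray below -0.032 m or y of slug_0 in the frame of type_tray above 0.032 m or z of slug_0 in the frame of type_tray above 0.035 m) or (x of slug_1 in the frame of type_tray below -0.042 m or x of slug_1 in the frame of type_tray above 0.042 m or y of slug_1 in the frame of type_tray below -0.032 m or y of slug_1 in the frame of type_tray above 0.032 m or z of slug_1 in the frame of type_tray above 0.035 m) or (x of slug_2 in the frame of type_tray below -0.042 m or x of slug_2 in the frame of type_tray above 0.042 m or y of slug_2 in the frame of type_tray below -0.032 m or y of slug_2 in the frame of type_tray above 0.032 m or z of slug_2 in the frame of type_tray above 0.035 m) or (x of slug_3 in the frame of type_tray below -0.042 m or x of slug_3 in the frame of type_tray above 0.042 m or y of slug_3 in the frame of type_tray below -0.032 m or y of slug_3 in the frame of type_tray above 0.032 m or z of slug_3 in the frame of type_tray above 0.035 m) or (x of slug_4 in the frame of type_tray below -0.042 m or x of slug_4 in the frame of type_tray above 0.042 m or y of slug_4 in the frame of type_tray below -0.032 m or y of slug_4 in the frame of type_tray above 0.032 m or z of slug_4 in the frame of type_tray above 0.035 m)).
It fails at once if the tray is tilted by more than 20 degrees (angle between type_tray's own z axis and vertical above 0.35 rad).
It fails at once if a stamp or the carton is moved by more than 25 mm or knocked over (distance of any of clear_stamp, slim_carton, block_stamp from where it was at the start of the episode above 0.025 m or angle between any of clear_stamp, slim_carton, block_stamp's own z axis and vertical above 0.5 rad).
It also fails if it takes over 72 s, if anything falls off the work surface, if the arm or the gripper's body presses on something with over 40 N, if the wrist force passes 120 N, or if a joint passes its speed limit or range.

## Working session

There is one attempt and no reset: what is moved stays moved. The work goes in short steps, Python scripts to look and compute and a tool call to move; the robot and the scene stay as the last step left them, time stands still between calls to the robot, and variables do not carry over. Pictures are saved under pics/ and viewed, at most 10 in all, crops included, and the job is handed in when it is done.

Besides the shell and the picture viewer there is one more tool, called after "Call:" as a command line: name --pt "numbers of a row" for each row, then --argument value for the rest. move_arm: Moves the arm, as the interface text tells. Its arguments: {"type":"object","properties":{"steps":{"type":"array"}},"required":["steps"]}

```bash
mkdir -p pics
cat > h.py <<'E'
import numpy as np, cv2
from scipy.spatial.transform import Rotation as R
from cell import telemetry, eyes, ctrl, finder
def cam(n):
    c=eyes.calibration(n); a=np.array(c["attitude"],float)
    M=a if a.shape==(3,3) else R.from_euler('xyz',a).as_matrix()
    return c,M,np.array(c["position"],float)
def w(n,p,cal=None):
    c,M,t=cal or cam(n); return M@np.array(p)+t
def px(n,P,cal=None):
    c,M,t=cal or cam(n); q=M.T@(np.array(P,float)-t)
    return np.array([c["fx"]*q[0]/q[2]+c["cx"],c["fy"]*q[1]/q[2]+c["cy"]])
def cloud(n,d,cal=None):
    c,M,t=cal or cam(n); v,u=np.indices(d.shape)
    P=np.stack([(u-c["cx"])/c["fx"]*d,(v-c["cy"])/c["fy"]*d,d],-1)
    return P@M.T+t
def find(n,names,cal=None,f="pinpoint"):
    cal=cal or cam(n)
    for k in names:
        for r in getattr(finder,f)(n,k):
            if r["confidence"]>.2: 
                P=w(n,r["location"],cal); print(n,k,round(r["confidence"],2),P.round(1),px(n,P,cal).round())
E
python3 - <<'E'
from h import *
print(eyes.calibration("top"),eyes.calibration("side")); print(telemetry.read_state())
ims=[]
for n in("top","side"):
    im,d=eyes.get_image(n); ims.append(im); np.save(n+"_d.npy",d); cv2.imwrite(f"{n}.png",im)
    find(n,["type_tray","tray_ball","tray_seat","rail_mouth","knob_head","lens","viewer"])
cv2.imwrite("pics/a.png",ims[0]);cv2.imwrite("pics/b.png",ims[1])
E
```

```text
{'fx': 378.8385397469589, 'fy': 378.8385397469589, 'cx': 321.5625145345736, 'cy': 200.01146494748016, 'position': array([ 240.61736425,    7.82518135, 1450.09988901]), 'attitude': array([-2.94696116, -0.00635733, -1.54608202])} {'fx': 477.507755679899, 'fy': 477.507755679899, 'cx': 314.09034628159304, 'cy': 198.83525845612908, 'position': array([ 311.32169377, 1264.73912868,  674.68769284]), 'attitude': array([-2.01249575,  0.01201811, -2.97723668])}
{'clock': 0.0, 'qpos': array([ 1.21921847,  0.62938296,  0.03844797,  1.51841954, -0.02697716,
        0.99632086, -0.0200034 ]), 'qd': array([-0.0002226 ,  0.00025277,  0.00023787,  0.00141008,  0.00035449,
       -0.0002274 ,  0.00084497]), 'tau': array([-4.42141300e-04, -5.63404226e+01,  1.22624215e+00, -1.93441969e+01,
        1.11045488e-02,  1.06328301e-02, -2.26160603e-05]), 'eef_pos': array([ 183.0660553 , -622.99430106,  230.34888904]), 'tool_rot': array([-3.13958087e+00,  5.24977291e-05,  2.85780911e-01]), 'force': array([-0.46482988,  0.4501084 ,  0.58056281]), 'torque': array([-0.04231365, -0.02505261, -0.04040708]), 'gripper
[... 289 characters left out ...]
  28.8] [322. 184.]
top rail_mouth 0.7 [544.9   2.2  27.2] [323. 194.]
top knob_head 0.48 [545.8 -97.6  51.8] [349. 193.]
top lens 0.82 [583.2 104.4 121.8] [295. 177.]
top viewer 0.76 [570.6  14.2  -2.8] [320. 189.]
side type_tray 0.81 [ 479.9 -273.2   -3.1] [341. 185.]
side type_tray 0.47 [ 501.2 -426.5    0. ] [340. 168.]
side tray_ball 0.63 [ 467.6 -380.8   10. ] [347. 170.]
side tray_ball 0.49 [ 432.2 -255.3   13.5] [354. 183.]
side tray_seat 0.61 [590.3  10.6  32.6] [293. 210.]
side rail_mouth 0.94 [550.    9.4  27.9] [307. 212.]
side knob_head 0.71 [543.3 -98.6  54.2] [315. 189.]
side lens 0.89 [575.4 107.2 117.9] [291. 198.]
side viewer 0.89 [5.677e+02 1.660e+01 4.000e-01] [301. 221.]
```

Run:
```python
import cv2
a=cv2.imread("top.png")[130:270,240:480];b=cv2.imread("side.png")[110:270,230:430]
cv2.imwrite("pics/top_c.png",cv2.resize(a,None,fx=3.3,fy=3.3,interpolation=2))
cv2.imwrite("pics/side_c.png",cv2.resize(b,None,fx=3.5,fy=3.5,interpolation=2))
```

```text
(no output)
```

View pics/top_c.png

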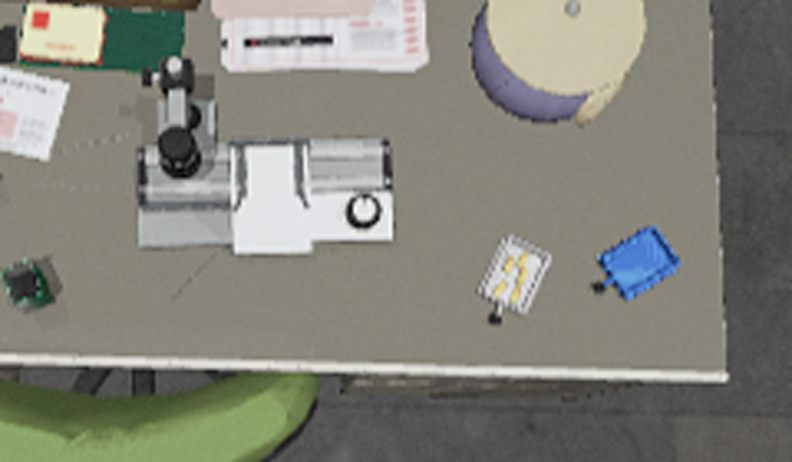

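View pics/side_c.png

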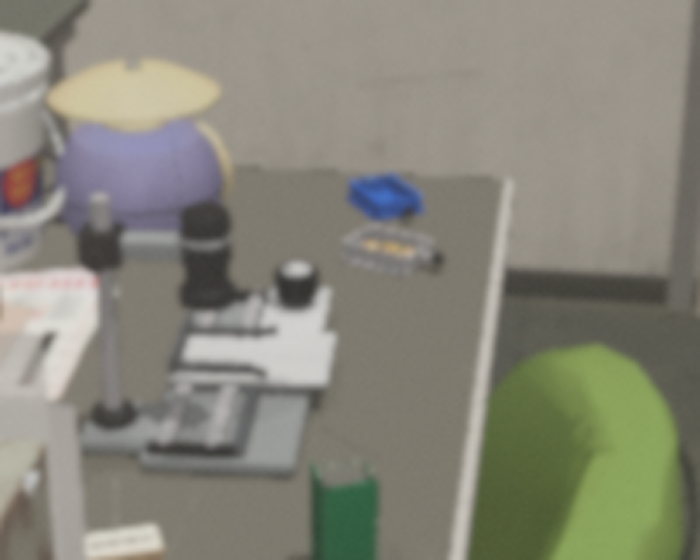

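Top view: the only candidates are the steel tray with brass slugs (top px ~396,214; ball at ~390,226) and the blue empty look-alike (~432,210; ball ~420,216). I choose the steel tray. The viewer's stage is at ~(322,188), with the knob at ~(350,193). The side view agrees.

Run:
```python
from h import *
s=telemetry.read_state(); c,M,t=cam("wrist"); T=R.from_euler('xyz',s["tool_rot"]).as_matrix()
print(c["fx"],(T.T@(t-s["eef_pos"])).round(1),(T.T@M).round(2))
```

```text
353.94217260166454 [  81.     0.2 -143.4] [[-0.   -0.95 -0.31]
 [ 1.   -0.    0.  ]
 [-0.   -0.31  0.95]]
```

Call:
move_arm --pt "0 0 8.5 0.02 0.022 0 0.085" --pt "0 0 8.5 0.02 0.022 0 0.085" --pt "0 0 8.5 0.02 0.022 0 0.085" --pt "0 0 8.5 0.02 0.022 0 0.085" --pt "0 0 8.5 0.02 0.022 0 0.085"

```text
clock: 1.3
eef_pos: [284.0, -512.8, 231.5]
tool_rot: [3.141, 0.0, 1.034]
force: [0.6, 0.2, -0.3]
width: 85.0
gripper_force: 0.0
```

Call:
move_arm --pt "0 0 8.5 0.02 0.022 0 0.085" --pt "0 0 8.5 0.02 0.022 0 0.085" --pt "0 0 8.5 0.02 0.022 0 0.085" --pt "0 0 8.5 0.02 0.022 0 0.085" --pt "0 0 8.5 0.02 0.022 0 0.085"

```text
clock: 1.8
eef_pos: [384.0, -402.9, 231.5]
tool_rot: [3.141, 0.0, 1.775]
force: [0.0, 0.4, 0.8]
width: 84.7
gripper_force: 0.0
```

Call:
move_arm --pt "0 0 8.5 0.02 0.022 0 0.085" --pt "0 0 8.5 0.02 0.022 0 0.085" --pt "0 0 8.5 0.02 0.022 0 0.085" --pt "0 0 8.5 0.02 0.022 0 0.085" --pt "0 0 8.5 0.015 0.022 0 0.085"

```text
clock: 2.3
eef_pos: [479.6, -292.7, 231.6]
tool_rot: [3.141, 0.001, 2.517]
force: [-0.0, -0.8, 1.1]
width: 84.8
gripper_force: 0.0
```

```bash
cat >> h.py <<'E'
def shot(tag,names=()):
    cal=cam("wrist"); im,d=eyes.get_image("wrist"); np.savez(tag,im=im,d=d); 
    find("wrist",names,cal)
    return im,d,cal
E
python3 - <<'E'
from h import *
im,d,cal=shot("w1",["type_tray","tray_ball","slug_0"])
cv2.imwrite("pics/w1.png",im)
P=cloud("wrist",d,cal)
for r in finder.cut_out("wrist","type_tray"):
    m=r["mask"]&(d>0); Q=P[m]; 
    print(r["confidence"],m.sum(),Q.mean(0).round(1), np.percentile(Q[:,2],[1,10,50,90,99]).round(1))
    T=Q[(Q[:,2]>16)&(Q[:,2]<24)]
    if len(T)>20:
        b=cv2.minAreaRect(T[:,:2].astype(np.float32)); print("rim",len(T),b,T[:,2].mean())
E
```

```text
wrist type_tray 0.61 [ 496.1 -422.4   -1.8] [235. 229.]
wrist type_tray 0.59 [ 479.4 -283.2   -0.7] [324. 148.]
wrist tray_ball 0.85 [ 469.6 -377.3   16.6] [247. 195.]
wrist tray_ball 0.66 [ 425.8 -258.2    8.6] [314.  93.]
wrist slug_0 0.72 [ 497.6 -275.7    3.4] [340. 159.]
wrist slug_0 0.69 [ 459.6 -283.6    2.6] [313. 134.]
wrist slug_0 0.62 [ 465.8 -262.5    6.7] [333. 128.]
wrist slug_0 0.58 [ 481.8 -288.     6.5] [322. 154.]
wrist slug_0 0.49 [ 499.7 -290.5    4.6] [330. 168.]
0.97 3918 [ 478.4 -280.4    9.4] [ 1.6  3.   4.5 21.3 22.6]
rim 1197 ((469.29296875, -276.0965270996094), (53.58822250366211, 102.50558471679688), 64.57268524169922) 20.520775522536457
0.76 3585 [ 499.6 -424.3    8.9] [ 2.3  3.1  4.4 21.2 22.4]
rim 934 ((493.063720703125, -415.5204772949219), (53.56060791015625, 102.74337005615234), 32.683528900146484) 20.352271305135783
```

View pics/w1.png

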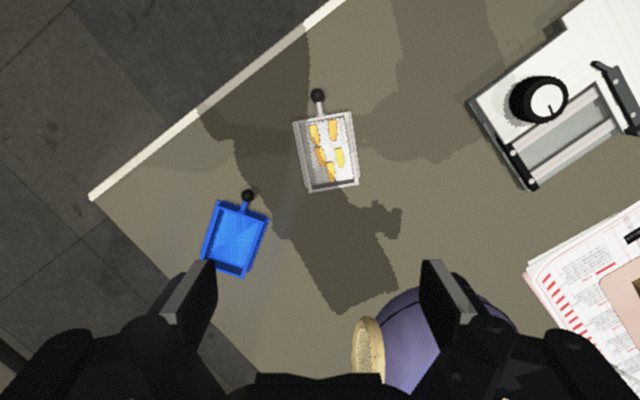

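The close view confirms the choice: steel tray with five brass slugs, at px (326,150) with its ball at (317,96). The blue one is at (235,235).

Call:
move_arm --pt "0 0 5.2 -0.006 0.009 -0.045 0.085" --pt "0 0 5.2 -0.0056 0.0082 -0.045 0.085" --pt "0 0 0 0 0 -0.03 0.085" --pt "0 0 0 0 0 0 0.085"

```text
clock: 2.95
eef_pos: [462.7, -276.8, 107.8]
tool_rot: [-3.14, -0.008, 2.69]
force: [-0.2, 0.4, 0.2]
width: 85.0
gripper_force: 0.0
```

Run:
```python
from h import *
im,d,cal=shot("w2")
cv2.imwrite("pics/w2.png",im)
P=cloud("wrist",d,cal); s=telemetry.read_state(); print(s["eef_pos"],s["tool_rot"])
for r in finder.cut_out("wrist","type_tray"):
    m=r["mask"]&(d>0); Q=P[m]; T=Q[(Q[:,2]>16)&(Q[:,2]<24)]
    if len(T)>20:
        b=cv2.minAreaRect(T[:,:2].astype(np.float32)); print("rim",r["confidence"],len(T),b,T[:,2].mean())
```

```text
[ 464.92328749 -277.29067266  110.1462335 ] [-3.1407443  -0.00367282  2.68997002]
rim 0.59 595 ((469.7131042480469, -416.10491943359375), (19.895275115966797, 88.6884765625), 13.078887939453125) 20.40511527973841
```

View pics/w2.png

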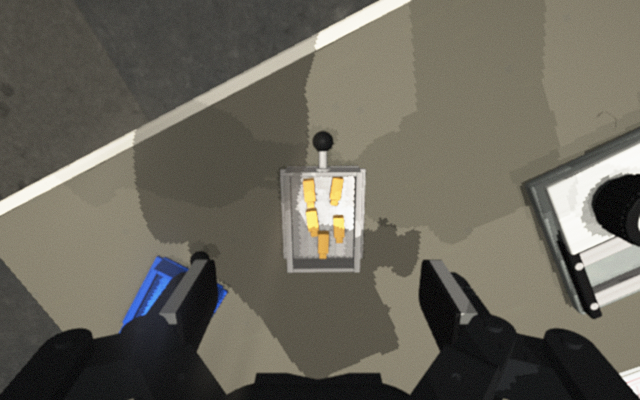

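Run:
```python
from h import *
z=np.load("w2.npz"); cal=cam("wrist"); P=cloud("wrist",z["d"],cal)
s=telemetry.read_state(); print(s["eef_pos"],s["tool_rot"])
for lo in(15,17):
    sel=np.zeros(P.shape[:2],bool); sel[125:280,270:375]=1
    T=P[sel&(P[...,2]>lo)&(P[...,2]<25)]; b=cv2.minAreaRect(T[:,:2].astype(np.float32)); print(len(T),b,np.median(T[:,2]))
```

```text
[ 466.57327356 -277.57101095  111.69809958] [-3.14098987e+00 -1.46214471e-05  2.69029145e+00]
2909 ((473.8428955078125, -277.19232177734375), (53.697349548339844, 102.96710205078125), 64.5358657836914) 19.433028767941124
1731 ((473.8428955078125, -277.19232177734375), (53.697349548339844, 102.96710205078125), 64.5358657836914) 23.435374035732707
```

```bash
cat >> h.py <<'E'
def rect(P,sel,lo,hi):
    T=P[sel&(P[...,2]>lo)&(P[...,2]<hi)]; b=cv2.minAreaRect(T[:,:2].astype(np.float32))
    (c,(a,h),an)=b
    if h<a: a,h,an=h,a,an+90
    u=np.array([np.cos(np.radians(an+90)),np.sin(np.radians(an+90))]); u*=np.sign(u[0]); 
    print("rect",len(T),np.round(c,1),round(a,1),round(h,1),"yaw",round(np.degrees(np.arctan2(u[1],u[0])),2),"ctr",(np.array(c)+13.5*u).round(1),"z",np.median(T[:,2]).round(1))
E
python3 - <<'E'
from h import *
im,d,cal=shot("w3",["type_tray","tray_ball"]); s=telemetry.read_state(); print(s["eef_pos"],s["tool_rot"])
P=cloud("wrist",d,cal); sel=np.zeros(P.shape[:2],bool); sel[125:285,270:375]=1
rect(P,sel,15,25)
E
```

```text
wrist type_tray 0.93 [ 484.8 -287.8   -1.9] [316. 212.]
wrist type_tray 0.81 [ 499.9 -425.7   -4. ] [178. 292.]
wrist tray_ball 0.94 [ 469.8 -382.1   14.9] [195. 254.]
wrist tray_ball 0.59 [ 426.  -257.6    8.3] [318. 128.]
[ 468.01037681 -277.59302588  113.22610246] [-3.14109257  0.00378084  2.69122976]
rect 2531 [ 469.8 -276.4] 53.7 102.4 yaw -25.47 ctr [ 482.  -282.2] z 20.9
```

Call:
move_arm --pt "0 0 0.3 0.001 0.001 -0.04 0.085" --pt "0 0 0 0 0 -0.04 0.085" --pt "0 0 0 0 0 -0.02 0.085" --pt "0 0 0 0 0 -0.009 0.085" --pt "0 0 0 0 0 0 0.085"

```text
clock: 3.7
eef_pos: [468.1, -275.7, 2.5]
tool_rot: [-3.141, 0.0, 2.698]
force: [-0.5, 0.9, 1.9]
width: 84.7
gripper_force: 0.0
```

Call:
move_arm --pt "0 0 0 0 0 0 0.085" --pt "0 0 0 0 0 0 0.085" --pt "0 0 0 0 0 0 0.085"

```text
clock: 4.0
eef_pos: [468.4, -276.0, 3.5]
tool_rot: [-3.141, 0.002, 2.697]
force: [-0.3, 0.7, 0.8]
width: 85.3
gripper_force: 0.0
```

Call:
move_arm --pt "0 0 0 0 0 -0.001 0.07" --pt "0 0 0 0 0 0 0.06" --pt "0 0 0 0 0 0 0.056" --pt "0 0 0 0 0 0 0.05" --pt "0 0 0 0 0 0 0.045"

```text
clock: 4.5
eef_pos: [467.6, -275.5, 1.8]
tool_rot: [-3.141, 0.0, 2.698]
force: [-1.1, 0.6, 4.9]
width: 50.1
gripper_force: 61.5
```

Call:
move_arm --pt "0 0 0 0 0 0 0.04" --pt "0 0 0 0 0 0 0.04" --pt "0 0 0 0 0 0 0.04" --pt "0 0 0 0 0 0 0.04"

```text
clock: 4.9
eef_pos: [467.6, -275.5, 1.8]
tool_rot: [-3.141, 0.0, 2.698]
force: [-0.3, -0.5, 5.1]
width: 50.8
gripper_force: 61.5
```

Call:
move_arm --pt "0 0 0 0 0 0.003 0.04" --pt "0 0 0 0 0 0.012 0.04" --pt "0 0 0 0 0 0.025 0.04" --pt "0 0 0 0 0 0.025 0.04" --pt "0 0 2 0 0.006 0.025 0.04"

```text
clock: 5.4
eef_pos: [467.2, -270.1, 92.6]
tool_rot: [-3.141, -0.0, 2.732]
force: [1.0, -0.7, -2.8]
width: 50.3
gripper_force: 63.0
```

Call:
move_arm --pt "0 0 4 0 0.015 0.025 0.04" --pt "0 0 5 0 0.02 0.025 0.04" --pt "0 0 5 0 0.02 0.025 0.04" --pt "0 0 5 0 0.02 0.02 0.04" --pt "0 0 4.5 0 0.012 0.01 0.04"

```text
clock: 5.9
eef_pos: [468.1, -180.7, 198.8]
tool_rot: [-3.141, 0.002, -3.135]
force: [-0.2, -0.0, -3.1]
width: 50.8
gripper_force: 63.2
```

Call:
move_arm --pt "0 0 0 0 0.004 0.005 0.04" --pt "0 0 0 0 0 0 0.04" --pt "0 0 0 0 0 0 0.04" --pt "0 0 0 0 0 0 0.04" --pt "0 0 0 0 0 0 0.04"

```text
clock: 6.4
eef_pos: [467.2, -179.0, 200.6]
tool_rot: [3.141, -0.001, 3.141]
force: [-0.5, -0.3, -3.1]
width: 50.3
gripper_force: 63.1
```

Run:
```python
from h import *
print(telemetry.read_state()["eef_pos"],telemetry.read_state()["tool_rot"])
im,d,cal=shot("w4",["tray_seat","rail_mouth","knob_head","lens","viewer","slug_0"])
cv2.imwrite("pics/w4.png",im)
```

```text
[ 467.19127129 -178.99290744  200.62923265] [ 3.14120782e+00 -1.37144952e-03  3.14134010e+00]
wrist rail_mouth 0.73 [551.2   4.1  31.7] [504. 251.]
wrist rail_mouth 0.63 [ 484.  -188.   205.2] [298. 297.]
wrist knob_head 0.63 [ 542.9 -102.    51.7] [401. 253.]
wrist viewer 0.75 [576.5  13.7   3.1] [496. 260.]
wrist slug_0 0.92 [ 456.5 -172.5  204.8] [333. 243.]
wrist slug_0 0.91 [ 505.2 -178.6  202.1] [319. 331.]
wrist slug_0 0.87 [ 492.5 -166.8  203.8] [344. 311.]
wrist slug_0 0.83 [ 462.  -187.6  202.7] [299. 252.]
wrist slug_0 0.72 [ 483.7 -186.8  206.6] [301. 299.]
```

View pics/w4.png

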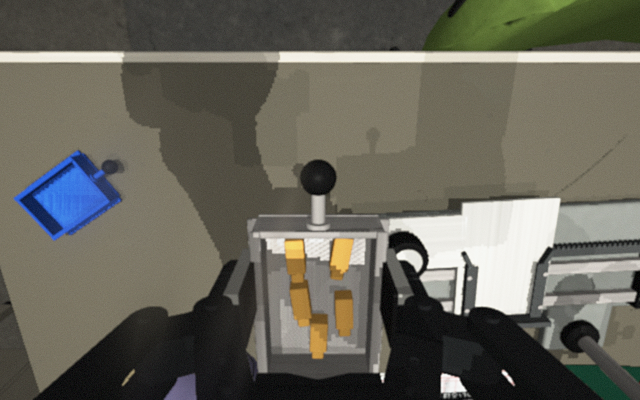

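The tray is held level with all five slugs (px ~320,290). The white stage plate is at cols 462–560, from its front edge at row ~200, and the rails are at cols ~467 and ~543. Next I fit the plate.

Run:
```python
from h import *
z=np.load("w4.npz"); d=z["d"]; im=z["im"]; P=cloud("wrist",d)
X,Y,Z=P[...,0],P[...,1],P[...,2]
pl=(Z>26)&(Z<34)&(d>0)&(X>470)&(X<640)&(Y>-60)&(Y<80)&(im.min(-1)>150)
print("plate z",np.median(Z[pl]),pl.sum())
# front edge: per-y-bin min X ; side edges per-x-bin
def edge(a,b,mask,lo,hi,step,fn):
    r=[]
    for q in np.arange(lo,hi,step):
        m=mask&(a>=q)&(a<q+step)
        if m.sum()>8: r.append((q+step/2,fn(b[m])))
    return np.array(r)
def rob(r):
    k=np.ones(len(r),bool)
    for _ in range(4):
        p=np.polyfit(r[k,0],r[k,1],1); e=np.abs(np.polyval(p,r[:,0])-r[:,1]); k=e<max(1,2*np.median(e))
    return p,e[k].std(),k.sum()
f=edge(Y,X,pl,-60,80,4,lambda v:np.percentile(v,1)); print(f.round(1).tolist())
l=edge(X,Y,pl,490,560,5,lambda v:np.percentile(v,99)); print("L",l.round(1).tolist())
r=edge(X,Y,pl,490,560,5,lambda v:np.percentile(v,1)); print("R",r.round(1).tolist())
ra=(Z>35.5)&(Z<41)&(d>0)&(X>520)&(X<640)&(Y>-60)&(Y<80)
for nm,m in(("left rail",ra&(Y>20)),("right rail",ra&(Y<0))):
    for q in range(530,630,8):
        s=m&(X>=q)&(X<q+8)
        if s.sum()>4: print(nm,q+4,np.percentile(Y[s],[3,50,97]).round(1),s.sum(),np.median(Z[s]).round(1))
kn=(Z>58)&(Z<70)&(X>500)&(X<600)&(Y>-140)&(Y<-60); print("knob top",P[kn].mean(0),P[kn].min(0),P[kn].max(0))
```

```text
plate z 31.484402090017653 9620
[[-58.0, 514.6], [-54.0, 514.7], [-50.0, 515.0], [-46.0, 514.0], [-42.0, 502.2], [-38.0, 502.1], [-34.0, 502.1], [-30.0, 501.1], [-26.0, 500.9], [-22.0, 500.8], [-18.0, 500.9], [-14.0, 500.4], [-10.0, 500.6], [-6.0, 500.5], [-2.0, 499.7], [2.0, 500.4], [6.0, 499.5], [10.0, 499.1], [14.0, 498.8], [18.0, 498.5], [22.0, 497.9], [26.0, 498.2], [30.0, 497.5], [34.0, 497.5], [38.0, 497.0], [42.0, 496.8], [46.0, 496.4], [50.0, 499.4], [54.0, 564.6]]
L [[497.5, 47.9], [502.5, 47.2], [507.5, 47.7], [512.5, 47.6], [517.5, 48.5], [522.5, 48.6], [527.5, 48.4], [532.5, 49.1], [537.5, 49.9], [542.5, 49.4], [547.5, 47.9], [552.5, 42.9], [557.5, 41.2]]
R [[497.5, -12.4], [502.5, -41.4], [507.5, -41.6], [512.5, -55.5], [517.5, -58.9], [522.5, -58.9], [527.5, -58.6], [532.5, -59.2], [537.5, -58.5], [542.5, -58.6], [547.5, -58.6], [552.5, -58.3], [557.5, -59.3]]
left rail 542 [46.2 46.9 47.9] 5 36.5
left rail 550 [42.5 45.8 49.1] 57 38.6
left rail 558 [35.8 42.  46.2] 66 38.6
left rail 566 [35.3 40.2 46.1] 92 38.9
left rail 574 [35.4 40.3 46.3] 92 39.0
left rail 582 [35.7 41.1 47.2] 83 39.0
left rail 590 [36.6 41.6 47.7] 88 38.9
left rail 598 [36.9 42.  48.2] 88 39.2
left rail 606 [37.3 42.4 48.2] 84 39.1
left rail 614 [37.6 43.2 48.8] 79 39.1
left rail 622 [21.7 38.9 54.4] 140 38.8
right rail 550 [-38.4 -36.1 -34.2] 21 38.1
right rail 558 [-36.5 -33.6 -30. ] 37 38.7
right rail 566 [-32.8 -29.  -22.6] 77 39.0
right rail 574 [-32.6 -27.7 -21.8] 94 39.1
right rail 582 [-32.  -26.8 -21.7] 87 39.0
right rail 590 [-31.5 -26.8 -20.8] 80 38.9
right rail 598 [-31.  -26.4 -20.3] 92 39.1
right rail 606 [-30.6 -25.5 -20.3] 80 38.9
right rail 614 [-30.  -27.6 -22.1] 49 38.9
right rail 622 [-30.  -27.6 -25.2] 16 38.5
knob top [536.29632435 -95.89634356  65.05631632] [ 523.52938238 -115.95503987   58.00335125] [558.48957701 -80.05780024  68.44907889]
```

Run:
```python
from h import *
z=np.load("w4.npz"); d=z["d"]; im=z["im"]; P=cloud("wrist",d)
X,Y,Z=P[...,0],P[...,1],P[...,2]
s=np.zeros(d.shape,bool); s[210:372,245:396]=1
rim=s&(Z>210)&(Z<230)
for q in range(430,520,6):
    m=rim&(X>=q)&(X<q+6)&(Z>215)
    if m.sum()>4: print(q+3,m.sum(),np.percentile(Y[m],[1,99]).round(1),np.median(Z[m]).round(1))
m=rim&(Z>215)&(abs(Y+179)<20); print("near wall x",np.percentile(X[m],[1,50]).round(1))
b=np.zeros(d.shape,bool); b[155:200,298:340]=1; m=b&(Z>190); print("ball",np.percentile(P[m],[1,99],axis=0).round(1))
```

```text
439 156 [-181.2 -176.1] 216.7
445 1724 [-204.3 -152.8] 219.7
451 336 [-205.3 -152. ] 220.8
457 673 [-207.4 -147.6] 221.2
463 348 [-204.1 -153.1] 221.3
469 339 [-204.  -153.1] 221.2
475 337 [-204.  -153.1] 221.3
481 244 [-204.5 -152.7] 221.0
487 267 [-205.2 -151.9] 220.8
493 268 [-205.3 -152. ] 220.7
499 240 [-205.1 -152. ] 220.8
505 237 [-205.1 -152.1] 220.8
511 166 [-205.3 -151.8] 220.7
517 61 [-201.6 -155.5] 215.3
near wall x [437.8 445. ]
ball [[ 418.  -184.9  213.9]
 [ 432.8 -172.4  222. ]]
```

Call:
move_arm --pt "0 0 0 0 0.006 0 0.04" --pt "0 0 0.6 0.003 0.016 0 0.04" --pt "0 0 0.6 0.004 0.024 0 0.04" --pt "0 0 0.6 0.004 0.026 0 0.04" --pt "0 0 0.6 0.004 0.026 -0.004 0.04"

```text
clock: 7.25
eef_pos: [483.3, -77.8, 197.8]
tool_rot: [3.141, 0.002, -3.097]
force: [1.0, 0.1, -1.4]
width: 50.7
gripper_force: 63.1
```

Call:
move_arm --pt "0 0 0.6 0.004 0.026 -0.01 0.04" --pt "0 0 0.6 0.004 0.024 -0.014 0.04" --pt "0 0 0 0.004 0.018 -0.018 0.04" --pt "0 0 0 0 0.011 -0.022 0.04" --pt "0 0 0 0 0.0034 -0.022 0.04"

```text
clock: 7.75
eef_pos: [495.0, 5.8, 111.1]
tool_rot: [3.139, 0.002, -3.073]
force: [0.2, -0.4, -1.8]
width: 50.7
gripper_force: 63.1
```

Call:
move_arm --pt "0 0 0 0 0 -0.022 0.04" --pt "0 0 0 0 0 -0.022 0.04" --pt "0 0 0 0 0 -0.015 0.04" --pt "0 0 0 0 0 -0.008 0.04" --pt "0 0 0 0 0 0 0.04"

```text
clock: 8.25
eef_pos: [494.2, 3.2, 43.8]
tool_rot: [3.141, -0.001, -3.076]
force: [-0.3, 0.4, -2.2]
width: 50.8
gripper_force: 63.0
```

Call:
move_arm --pt "0 0 0 0 0 0 0.04" --pt "0 0 0 0 0 0 0.04" --pt "0 0 0 0 0 0 0.04"

```text
clock: 8.55
eef_pos: [495.2, 2.0, 45.0]
tool_rot: [3.142, 0.001, -3.078]
force: [-0.4, 0.2, -1.8]
width: 50.6
gripper_force: 63.0
```

Run:
```python
from h import *
print(telemetry.read_state()["eef_pos"],telemetry.read_state()["tool_rot"])
im,d,cal=shot("w5")
a=cv2.resize(im,(640,400)); b=eyes.get_image("side")[0][170:245,250:370]
cv2.imwrite("pics/w5.png",im); np.save("side5.npy",b)
```

```text
[495.23754789   1.99367692  45.03578306] [ 3.14153934e+00  1.43633382e-03 -3.07779485e+00]
```

View pics/w5.png

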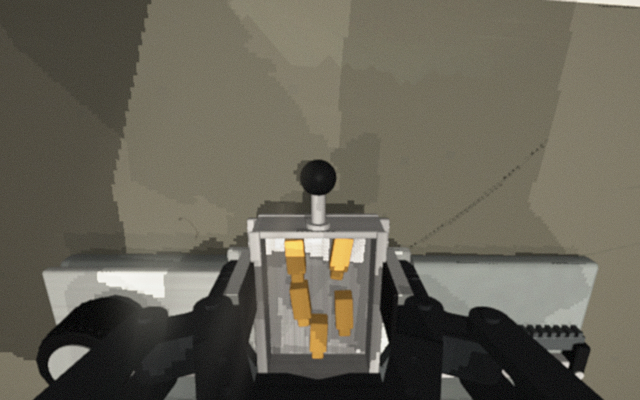

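The tray is level and square in front of the stage: tray at px (320,290), knob at lower left (~80,360). Lowering it onto the apron.

Call:
move_arm --pt "0 0 0 0 0 -0.006 0.04" --pt "0 0 0 0 0 -0.004 0.04" --pt "0 0 0 0 0 0 0.04" --pt "0 0 0 0 0 0 0.04"

```text
clock: 9.05
eef_pos: [494.5, 2.0, 34.0]
tool_rot: [3.142, -0.001, -3.077]
force: [-0.5, 0.5, -2.0]
width: 50.7
gripper_force: 63.1
```

Call:
move_arm --pt "0 0 0 0 0 -0.001 0.04" --pt "0 0 0 0 0 -0.001 0.04" --pt "0 0 0 0 0 0 0.04"

```text
clock: 9.35
eef_pos: [494.6, 2.0, 32.2]
tool_rot: [3.142, -0.0, -3.077]
force: [0.2, 0.3, -1.6]
width: 50.6
gripper_force: 63.1
```

Call:
move_arm --pt "0 0 0 0 0 -0.001 0.04" --pt "0 0 0 0 0 0 0.04"

```text
clock: 9.55
eef_pos: [494.8, 1.9, 31.7]
tool_rot: [-3.141, 0.0, -3.077]
force: [-1.0, -0.7, 3.6]
width: 50.2
gripper_force: 63.7
```

Call:
move_arm --pt "0 0 0 0.005 0.0003 0 0.04" --pt "0 0 0 0.006 0.0003 0 0.04" --pt "0 0 0 0.006 0.0003 0 0.04" --pt "0 0 0 0.003 0.0002 0 0.04" --pt "0 0 0 0 0 0 0.04"

```text
clock: 10.05
eef_pos: [512.7, 2.9, 31.7]
tool_rot: [-3.14, -0.003, -3.077]
force: [-6.1, -0.3, 9.0]
width: 50.5
gripper_force: 64.4
```

Call:
move_arm --pt "0 0 0 0.004 0.0002 0 0.04" --pt "0 0 0 0.004 0.0002 0 0.04" --pt "0 0 0 0.004 0.0002 0 0.04" --pt "0 0 0 0.003 0.0002 0 0.04" --pt "0 0 0 0 0 0 0.04"

```text
clock: 10.55
eef_pos: [527.5, 3.6, 31.7]
tool_rot: [-3.14, -0.004, -3.077]
force: [-7.4, -0.3, 9.4]
width: 50.5
gripper_force: 64.5
```

Call:
move_arm --pt "0 0 0 0.004 0.0002 0 0.04" --pt "0 0 0 0.002 0.0002 0 0.04" --pt "0 0 0 0 0 0 0.055" --pt "0 0 0 0 0 0 0.07" --pt "0 0 0 0 0 0 0.08"

```text
clock: 11.05
eef_pos: [536.1, 4.2, 31.3]
tool_rot: [3.141, 0.001, -3.078]
force: [0.2, -0.1, 0.1]
width: 79.8
gripper_force: 0.0
```

Call:
move_arm --pt "0 0 0 0 0 0.01 0.082" --pt "0 0 0 0 0 0.03 0.082" --pt "0 0 0 0 0 0.04 0.082" --pt "0 0 0 -0.03 -0.002 0.02 0.06" --pt "0 0 0 -0.03 -0.002 0 0.03"

```text
clock: 11.55
eef_pos: [477.6, 0.9, 134.4]
tool_rot: [3.141, 0.007, -3.078]
force: [0.1, 0.5, -0.2]
width: 54.9
gripper_force: 0.0
```

Call:
move_arm --pt "0 0 0 -0.02 -0.0015 0 0" --pt "0 0 0 -0.01 -0.0015 0 0" --pt "0 0 0 0 0 0 0" --pt "0 0 0 0 0 0 0" --pt "0 0 0 0 0 0 0"

```text
clock: 12.05
eef_pos: [447.2, -2.4, 131.4]
tool_rot: [3.141, 0.001, -3.078]
force: [0.1, 0.3, -0.4]
width: 0.2
gripper_force: 0.0
```

Run:
```python
from h import *
print(telemetry.read_state()["eef_pos"],telemetry.read_state()["tool_rot"])
im,d,cal=shot("w6",["tray_ball","type_tray","tray_seat","rail_mouth","knob_head"])
cv2.imwrite("pics/w6.png",im)
```

```text
[447.19190143  -2.36371029 131.37570042] [ 3.14084883e+00  1.43496562e-03 -3.07777141e+00]
wrist knob_head 0.78 [ 542.1 -100.4   53.3] [178. 314.]
```

View pics/w6.png

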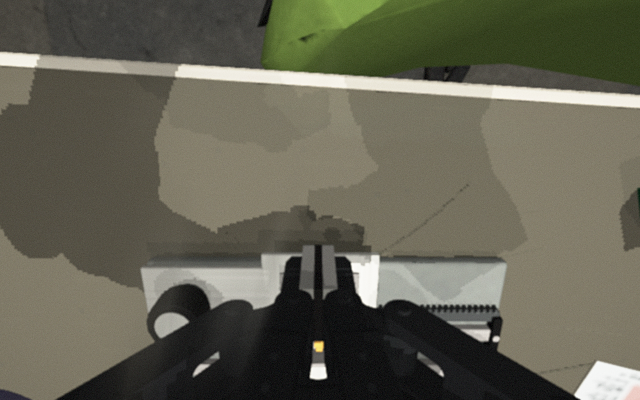

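The closed fingers hide the tray here, so the ball has to be located from the release pose (~491, 1). I will push it from behind with the shut fingers.

Call:
move_arm --pt "0 0 0 0 0.0008 -0.03 0" --pt "0 0 0 0 0 -0.03 0" --pt "0 0 0 0 0 -0.02 0" --pt "0 0 0 0 0 -0.012 0" --pt "0 0 0 0 0 -0.002 0"

```text
clock: 12.85
eef_pos: [444.9, -1.8, 36.1]
tool_rot: [-3.141, -0.003, -3.077]
force: [0.4, -0.9, -0.5]
width: 0.1
gripper_force: 0.0
```

Call:
move_arm --pt "0 0 0 0.008 0.0005 0 0" --pt "0 0 0 0.008 0.0005 0 0" --pt "0 0 0 0.006 0.0004 0 0" --pt "0 0 0 0.004 0.0003 0 0" --pt "0 0 0 0.004 0.0003 0 0"

```text
clock: 13.35
eef_pos: [474.8, -0.4, 37.5]
tool_rot: [-3.141, -0.002, -3.078]
force: [-4.6, -0.2, 3.0]
width: -0.2
gripper_force: 2.0
```

Call:
move_arm --pt "0 0 0 0.005 0.0003 0 0" --pt "0 0 0 0.005 0.0003 0 0" --pt "0 0 0 0.005 0.0003 0 0" --pt "0 0 0 0.003 0.0002 0 0" --pt "0 0 0 0.002 0.0001 0 0"

```text
clock: 13.85
eef_pos: [496.0, 1.3, 37.3]
tool_rot: [3.142, 0.0, -3.078]
force: [-2.9, 0.2, 2.5]
width: -0.1
gripper_force: 1.8
```

Call:
move_arm --pt "0 0 0 0.004 0.0003 0 0" --pt "0 0 0 0.004 0.0003 0 0" --pt "0 0 0 0.002 0.0001 0 0" --pt "0 0 0 0.002 0.0001 0 0" --pt "0 0 0 0 0 0 0"

```text
clock: 14.35
eef_pos: [508.3, 2.2, 37.3]
tool_rot: [3.141, 0.001, -3.078]
force: [-0.4, 0.7, 1.6]
width: 0.1
gripper_force: 0.6
```

Call:
move_arm --pt "0 0 0 0.001 0.0001 0 0" --pt "0 0 0 0.001 0.0001 0 0" --pt "0 0 0 0.001 0 0 0"

```text
clock: 14.65
eef_pos: [510.1, 2.2, 37.2]
tool_rot: [-3.141, -0.001, -3.077]
force: [-5.3, 0.6, 3.9]
width: 0.3
gripper_force: 2.6
```

Call:
move_arm --pt "0 0 0 0.001 0.0001 0 0" --pt "0 0 0 0.001 0.0001 0 0" --pt "0 0 0 0 0 0 0"

```text
clock: 14.95
eef_pos: [510.2, 2.2, 37.1]
tool_rot: [-3.141, -0.004, -3.077]
force: [-6.9, 0.0, 6.1]
width: -0.1
gripper_force: 3.9
```

Call:
move_arm --pt "0 0 0 0.001 0.0001 0 0" --pt "0 0 0 0 0 0 0"

```text
clock: 15.15
eef_pos: [510.2, 2.2, 37.1]
tool_rot: [-3.14, -0.006, -3.077]
force: [-9.9, -0.6, 7.7]
width: 0.3
gripper_force: 4.8
```

Call:
move_arm --pt "0 0 0 0.001 0.0001 0 0" --pt "0 0 0 0 0 0 0"

```text
clock: 15.35
eef_pos: [510.3, 2.2, 37.1]
tool_rot: [-3.14, -0.008, -3.077]
force: [-12.1, 0.3, 10.3]
width: -0.2
gripper_force: 5.8
```

Call:
move_arm --pt "0 0 0 -0.006 0 0 0" --pt "0 0 0 -0.02 -0.001 0 0" --pt "0 0 0 -0.03 -0.002 0.01 0.03" --pt "0 0 0 -0.01 -0.001 0.04 0.06" --pt "0 0 0 0 0 0.045 0.085"

```text
clock: 15.85
eef_pos: [446.8, -1.3, 132.5]
tool_rot: [-3.142, -0.003, -3.076]
force: [2.2, -0.8, 0.1]
width: 43.0
gripper_force: 0.0
```

Call:
move_arm --pt "0 0 0 0 0 0.045 0.085" --pt "0 0 0 0 0 0.02 0.085" --pt "0 0 0 0 0 0 0.085" --pt "0 0 0 0 0 0 0.085" --pt "0 0 0 0 0 0 0.085"

```text
clock: 16.35
eef_pos: [448.3, -1.6, 196.4]
tool_rot: [3.141, -0.001, -3.078]
force: [0.1, 0.3, 0.1]
width: 85.0
gripper_force: 0.0
```

Run:
```python
from h import *
s=telemetry.read_state(); print(s["eef_pos"],s["tool_rot"],s["qpos"].round(2))
im,d,cal=shot("w7",["tray_ball","type_tray","tray_seat","rail_mouth","knob_head"])
cv2.imwrite("pics/w7.png",im)
```

```text
[448.33418303  -1.58451827 196.35230189] [ 3.14146821e+00 -1.21909600e-03 -3.07762309e+00] [ 0.5   0.5  -0.8   2.08  0.51  0.77  1.02]
wrist tray_ball 0.65 [526.8   5.8  40.1] [320. 253.]
wrist type_tray 0.58 [588.    8.4  28.8] [319. 301.]
wrist rail_mouth 0.8 [550.8   6.1  31.1] [319. 270.]
wrist knob_head 0.92 [ 545.9 -100.4   50.8] [205. 270.]
```

View pics/w7.png

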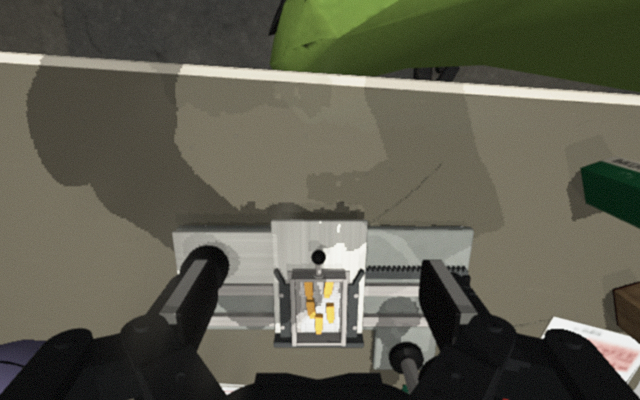

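The tray is home against the fence with its slugs (px 319,305), the ball is at (319,256) and the knob at (212,265), which fits the fitted pose (546,-100.5). Moving over the knob now and turning back for range.

Call:
move_arm --pt "0 0 8.3 0.01 -0.01 0 0.085" --pt "0 0 8.3 0.01 -0.01 0 0.085" --pt "0 0 8.3 0.01 -0.01 0 0.085" --pt "0 0 8.3 0.01 -0.01 0 0.085" --pt "0 0 8.3 0.01 -0.01 0 0.085"

```text
clock: 17.15
eef_pos: [499.0, -51.8, 197.0]
tool_rot: [3.141, -0.0, -2.347]
force: [0.3, -0.0, -0.7]
width: 85.2
gripper_force: 0.0
```

Call:
move_arm --pt "0 0 8.3 0.01 -0.01 0 0.085" --pt "0 0 8.3 0.01 -0.01 0 0.085" --pt "0 0 8.3 0.01 -0.01 0 0.085" --pt "0 0 8.3 0.01 -0.01 0 0.085" --pt "0 0 8.3 0.0077 -0.009 0 0.085"

```text
clock: 17.65
eef_pos: [546.9, -100.9, 196.8]
tool_rot: [3.141, 0.0, -1.623]
force: [-0.3, 0.6, -0.3]
width: 85.2
gripper_force: 0.0
```

Call:
move_arm --pt "0 0 8.3 0 0 -0.01 0.085" --pt "0 0 8.3 0 0 -0.03 0.085" --pt "0 0 0 0 0 -0.03 0.085" --pt "0 0 0 0 0 -0.01 0.085" --pt "0 0 0 0 0 0 0.085"

```text
clock: 18.15
eef_pos: [545.5, -100.3, 116.0]
tool_rot: [3.139, 0.001, -1.339]
force: [0.9, -1.4, -0.8]
width: 84.7
gripper_force: 0.0
```

Run:
```python
from h import *
s=telemetry.read_state(); print(s["eef_pos"],s["tool_rot"],s["qpos"].round(2))
im,d,cal=shot("w8",["knob_head"]); P=cloud("wrist",d,cal)
m=(P[...,2]>58)&(P[...,2]<72)&(np.hypot(P[...,0]-546,P[...,1]+100)<32)
print(m.sum(),np.percentile(P[m],[2,50,98],axis=0).round(1)); print(cv2.minEnclosingCircle(P[m&(P[...,2]<68)][:,:2].astype(np.float32)))
```

```text
[ 545.45167618 -100.28052657  115.98526421] [ 3.13885674e+00  1.17352663e-03 -1.33911637e+00] [ 0.77  0.92 -1.11  1.87  0.98  1.03  2.6 ]
wrist knob_head 0.64 [ 543.3 -100.8   53.1] [323. 212.]
3264 [[ 527.5 -118.9   60.1]
 [ 545.3 -102.3   65. ]
 [ 562.7  -83.6   66.6]]
((544.651611328125, -100.27586364746094), 20.383459091186523)
```

Call:
move_arm --pt "0 0 0 0 -0.0005 -0.03 0.085" --pt "0 0 0 0 0 -0.03 0.085" --pt "0 0 0 0 0 -0.016 0.085" --pt "0 0 0 0 0 0 0.06" --pt "0 0 0 0 0 0 0.045"

```text
clock: 18.75
eef_pos: [547.5, -100.6, 42.8]
tool_rot: [-3.139, -0.0, -1.339]
force: [0.3, -0.1, 0.7]
width: 58.6
gripper_force: 0.0
```

Call:
move_arm --pt "0 0 0 0 0 0 0.035" --pt "0 0 0 0 0 0 0.03" --pt "0 0 0 0 0 0 0.025" --pt "0 0 0 0 0 0 0.025"

```text
clock: 19.15
eef_pos: [544.1, -101.7, 43.3]
tool_rot: [3.137, -0.002, -1.34]
force: [-8.5, -2.1, 12.1]
width: 37.0
gripper_force: 58.8
```

Call:
move_arm --pt "0 0 0 -0.002 -0.0005 0.001 0.025" --pt "0 0 -3 0 0.0008 0 0.025" --pt "0 0 -5 -0.0001 0.0014 0 0.025" --pt "0 0 -6 -0.0001 0.0017 0 0.025" --pt "0 0 -6 -0.0001 0.0017 0 0.025"

```text
clock: 19.65
eef_pos: [543.0, -96.2, 43.4]
tool_rot: [3.14, -0.002, -1.691]
force: [-4.9, -1.5, 4.7]
width: 36.8
gripper_force: 61.6
```

Call:
move_arm --pt "0 0 -6 -0.0001 0.0017 0 0.025" --pt "0 0 -6 -0.0001 0.0017 0 0.025" --pt "0 0 -6 -0.0001 0.0017 0 0.025" --pt "0 0 -6 -0.0001 0.0017 0 0.025" --pt "0 0 -6 -0.0001 0.0017 0 0.025"

```text
clock: 20.15
eef_pos: [541.6, -87.5, 43.4]
tool_rot: [3.14, -0.003, -2.215]
force: [-5.9, -0.7, 6.4]
width: 37.1
gripper_force: 61.6
```

Run:
```python
from h import *
s=telemetry.read_state(); print({k:np.round(s[k],3) for k in s})
eyes.get_image("top"); find("top",["knob_head","tray_seat","tray_ball","type_tray"])
```

```text
{'clock': np.float64(20.15), 'qpos': array([ 0.627,  0.929, -0.853,  1.925,  1.009,  0.797,  1.683]), 'qd': array([-0.135, -0.092,  0.211,  0.015, -0.151, -0.163, -0.954]), 'tau': array([  0.195, -51.134, -12.921, -12.253,   1.064,  -1.603,   0.576]), 'eef_pos': array([541.613, -87.48 ,  43.36 ]), 'tool_rot': array([ 3.140e+00, -3.000e-03, -2.215e+00]), 'force': array([-5.899, -0.667,  6.406]), 'torque': array([-0.06 ,  1.551,  0.396]), 'gripper_force': np.float64(61.647), 'width': np.float64(37.084)}
top tray_seat 0.58 [586.4  23.6  27.2] [317. 183.]
top tray_seat 0.33 [546.7  17.4  28.3] [319. 193.]
top type_tray 0.67 [583.1  19.9  28.4] [318. 184.]
```

Call:
move_arm --pt "0 0 -7 -0.0006 0.002 0 0.025" --pt "0 0 -7 -0.0004 0.0019 0 0.025" --pt "0 0 -7 -0.0001 0.002 0 0.025" --pt "0 0 -7 -0.0001 0.0019 0 0.025" --pt "0 0 -7 -0.0001 0.002 0 0.025"

```text
clock: 20.9
eef_pos: [540.4, -76.8, 43.4]
tool_rot: [3.141, -0.002, -2.826]
force: [-7.2, 0.6, 4.5]
width: 37.1
gripper_force: 61.8
```

Call:
move_arm --pt "0 0 -7 -0.0001 0.002 0 0.025" --pt "0 0 -7 -0.0001 0.0019 0 0.025" --pt "0 0 -7 -0.0001 0.002 0 0.025" --pt "0 0 -7 -0.0001 0.0019 0 0.025" --pt "0 0 -7 -0.0001 0.002 0 0.025"

```text
clock: 21.4
eef_pos: [539.9, -65.9, 43.4]
tool_rot: [3.142, -0.002, 2.848]
force: [-7.4, 2.5, 4.8]
width: 36.7
gripper_force: 61.8
```

Call:
move_arm --pt "0 0 -7 -0.0001 0.002 0 0.025" --pt "0 0 -7 -0.0001 0.0019 0 0.025" --pt "0 0 -7 -0.0001 0.002 0 0.025" --pt "0 0 -7 -0.0001 0.0019 0 0.025" --pt "0 0 -7 -0.0001 0.002 0 0.025"

```text
clock: 21.9
eef_pos: [540.0, -55.4, 43.4]
tool_rot: [3.141, -0.002, 2.238]
force: [-4.2, 4.2, 4.7]
width: 37.0
gripper_force: 61.6
```

Run:
```python
from h import *
s=telemetry.read_state(); print({k:np.round(s[k],2) for k in ("qpos","force","torque")})
```

```text
{'qpos': array([ 0.32,  0.79, -0.41,  1.95,  0.6 ,  0.53,  0.15]), 'force': array([-4.22,  4.23,  4.67]), 'torque': array([0.8 , 1.1 , 0.52])}
```

Call:
move_arm --pt "0 0 -7 -0.0001 0.0022 0 0.025" --pt "0 0 -7 -0.0001 0.0022 0 0.025" --pt "0 0 -7 -0.0001 0.002 0 0.025" --pt "0 0 -7 -0.0001 0.002 0 0.025" --pt "0 0 -7 -0.0001 0.002 0 0.025"

```text
clock: 22.4
eef_pos: [540.4, -45.2, 43.4]
tool_rot: [3.141, -0.002, 1.627]
force: [-3.3, 2.4, 2.0]
width: 37.1
gripper_force: 61.3
```

Call:
move_arm --pt "0 0 -7 -0.0001 0.002 0 0.025" --pt "0 0 -7 -0.0001 0.0019 0 0.025" --pt "0 0 -7 -0.0001 0.002 0 0.025" --pt "0 0 -7 -0.0001 0.002 0 0.025" --pt "0 0 -7 -0.0001 0.002 0 0.025"

```text
clock: 22.9
eef_pos: [540.8, -35.8, 43.4]
tool_rot: [3.141, -0.002, 1.016]
force: [-1.4, -0.4, 0.4]
width: 36.9
gripper_force: 61.1
```

Call:
move_arm --pt "0 0 -7 -0.0001 0.002 0 0.025" --pt "0 0 -7 -0.0001 0.0019 0 0.025" --pt "0 0 -7 -0.0001 0.002 0 0.025" --pt "0 0 -7 -0.0001 0.002 0 0.025" --pt "0 0 -7 -0.0001 0.002 0 0.025"

```text
clock: 23.4
eef_pos: [540.9, -26.8, 43.4]
tool_rot: [3.141, -0.003, 0.404]
force: [-0.7, -1.5, 0.6]
width: 37.1
gripper_force: 61.1
```

Run:
```python
from h import *
s=telemetry.read_state(); print({k:np.round(s[k],2) for k in ("qpos","force","torque")})
```

```text
{'qpos': array([-0.03,  0.76,  0.04,  1.97, -0.08,  0.42, -1.1 ]), 'force': array([-0.67, -1.47,  0.63]), 'torque': array([-0.35,  0.05,  0.39])}
```

Call:
move_arm --pt "0 0 -7 -0.0001 0.002 0 0.025" --pt "0 0 -7 -0.0001 0.0019 0 0.025" --pt "0 0 -7 -0.0001 0.002 0 0.025" --pt "0 0 -7 -0.0001 0.002 0 0.025" --pt "0 0 -7 -0.0001 0.0019 0 0.025"

```text
clock: 23.9
eef_pos: [540.5, -18.1, 43.4]
tool_rot: [-3.141, -0.003, -0.207]
force: [0.6, -3.3, 0.7]
width: 36.9
gripper_force: 61.2
```

Call:
move_arm --pt "0 0 -6 -0.0001 0.0017 0 0.025" --pt "0 0 -6 -0.0001 0.0017 0 0.025" --pt "0 0 -6 -0.0001 0.0017 0 0.025" --pt "0 0 -4 -0.0001 0.0011 0 0.025"

```text
clock: 24.3
eef_pos: [539.8, -12.6, 43.4]
tool_rot: [-3.141, -0.003, -0.591]
force: [-0.5, -3.8, 2.8]
width: 36.9
gripper_force: 61.5
```

Run:
```python
from h import *
s=telemetry.read_state(); print({k:np.round(s[k],2) for k in ("qpos","force","torque")})
```

```text
{'qpos': array([-0.21,  0.78,  0.28,  1.97, -0.47,  0.45, -1.74]), 'force': array([-0.52, -3.83,  2.84]), 'torque': array([-1.18,  0.38,  0.32])}
```

Call:
move_arm --pt "0 0 -5 -0.0001 0.0009 0 0.025" --pt "0 0 -5 -0.0001 0.0012 0 0.025" --pt "0 0 -4 -0.0001 0.001 0 0.025"

```text
clock: 24.6
eef_pos: [539.3, -9.1, 43.4]
tool_rot: [-3.14, -0.002, -0.834]
force: [-1.6, -2.8, 3.4]
width: 37.0
gripper_force: 61.5
```

Call:
move_arm --pt "0 0 -4 -0.0001 0.0011 0 0.025" --pt "0 0 -4 -0.0001 0.0011 0 0.025"

```text
clock: 24.8
eef_pos: [538.9, -7.0, 43.4]
tool_rot: [-3.14, -0.001, -0.973]
force: [-1.7, -3.6, 3.6]
width: 37.5
gripper_force: 61.5
```

Run:
```python
from h import *
s=telemetry.read_state(); print({k:np.round(s[k],2) for k in ("qpos","force","torque")})
```

```text
{'qpos': array([-0.28,  0.8 ,  0.38,  1.98, -0.61,  0.48, -2.  ]), 'force': array([-1.68, -3.56,  3.64]), 'torque': array([-0.97,  0.53,  0.34])}
```

Call:
move_arm --pt "0 0 -4 -0.0001 0.001 0 0.025" --pt "0 0 -4 -0.0001 0.001 0 0.025" --pt "0 0 -4 -0.0001 0.001 0 0.025"

```text
clock: 25.1
eef_pos: [538.4, -3.8, 43.4]
tool_rot: [-3.14, -0.001, -1.183]
force: [-2.4, -3.0, 4.8]
width: 36.7
gripper_force: 61.6
```

Call:
move_arm --pt "0 0 -4 -0.0001 0.001 0 0.025" --pt "0 0 -4 0 0.0005 0 0.025" --pt "0 0 0 0 0 0 0.025"

```text
clock: 25.4
eef_pos: [537.5, -1.2, 43.3]
tool_rot: [-3.142, 0.001, -1.321]
force: [-4.8, -1.0, 6.3]
width: 36.8
gripper_force: 62.2
```

Run:
```python
from h import *
s=telemetry.read_state(); print({k:np.round(s[k],2) for k in ("qpos","force","torque")})
```

```text
{'qpos': array([-0.35,  0.81,  0.47,  1.98, -0.73,  0.52, -2.24]), 'force': array([-4.78, -1.01,  6.26]), 'torque': array([-0.19,  0.85,  0.09])}
```

Call:
move_arm --pt "0 0 -4 0 0.0005 0 0.025" --pt "0 0 -4 0 0.0005 0 0.025" --pt "0 0 -4 0 0 0 0.025"

```text
clock: 25.7
eef_pos: [537.6, 2.5, 43.2]
tool_rot: [3.141, 0.006, -1.528]
force: [-1.5, 10.3, 4.6]
width: 37.2
gripper_force: 62.3
```

Run:
```python
from h import *
s=telemetry.read_state(); print({k:np.round(s[k],2) for k in ("qpos","force","torque")})
for n in("top","side"):
    eyes.get_image(n); find(n,["tray_seat","type_tray","lens","knob_head","tray_ball"])
```

```text
{'qpos': array([-0.38,  0.83,  0.52,  1.98, -0.8 ,  0.55, -2.39]), 'force': array([-1.52, 10.32,  4.6 ]), 'torque': array([2.63, 0.1 , 0.18])}
top type_tray 0.61 [ 500.2 -424.3   -1.9] [432. 210.]
top tray_ball 0.61 [ 472.  -372.6   14.4] [420. 216.]
side type_tray 0.63 [ 501.8 -424.7   -2.1] [339. 169.]
side type_tray 0.55 [581.4 108.1  23. ] [290. 228.]
side lens 0.68 [577.1 105.9 115.4] [290. 199.]
side lens 0.23 [583.8 108.6  30. ] [289. 226.]
side knob_head 0.49 [538.4  -1.8  53.8] [311. 203.]
side tray_ball 0.57 [524.5 105.9  46.4] [309. 222.]
side tray_ball 0.56 [ 471.5 -380.    11.6] [346. 170.]
```

Call:
move_arm --pt "0 0 -4 0 0.001 0 0.025" --pt "0 0 -4 0 0 0 0.025" --pt "0 0 0 0 0 0 0.025"

```text
clock: 26.6
eef_pos: [538.5, 5.4, 43.2]
tool_rot: [3.141, 0.008, -1.668]
force: [-0.9, 5.8, 6.5]
width: 36.7
gripper_force: 61.4
```

Run:
```python
from h import *
s=telemetry.read_state(); print({k:np.round(s[k],2) for k in ("qpos","force","torque")})
eyes.get_image("side"); find("side",["tray_seat","type_tray","knob_head","tray_ball"])
```

```text
{'qpos': array([-0.41,  0.84,  0.56,  1.98, -0.84,  0.57, -2.5 ]), 'force': array([-0.86,  5.78,  6.47]), 'torque': array([ 1.52,  0.16, -0.15])}
side tray_seat 0.79 [581.1 107.8  29.4] [290. 226.]
side type_tray 0.86 [580.6 111.8  27.2] [290. 228.]
side type_tray 0.69 [ 498.5 -422.4   -0.9] [340. 169.]
side type_tray 0.66 [ 4.496e+02  2.778e+02 -3.000e-01] [327. 273.]
side knob_head 0.41 [541.9  -3.2  55.7] [310. 202.]
side tray_ball 0.82 [522.1 100.7  42.8] [311. 222.]
side tray_ball 0.7 [ 469.  -377.4    9.6] [347. 171.]
```

Call:
move_arm --pt "0 0 0 0 0 0 0.05" --pt "0 0 0 0 0 0 0.085" --pt "0 0 0 0 0 0 0.085" --pt "0 0 0 0 0 0.03 0.085" --pt "0 0 0 0 0 0.045 0.085"

```text
clock: 27.35
eef_pos: [536.3, -0.0, 116.3]
tool_rot: [3.137, -0.001, -1.671]
force: [0.9, 0.1, -0.3]
width: 84.6
gripper_force: 0.0
```

Call:
move_arm --pt "0 0 0 0 -0.03 0.045 0.085" --pt "0 0 0 0 -0.03 0.035 0.085" --pt "0 0 0 0 0 0 0.085" --pt "0 0 0 0 0 0 0.085" --pt "0 0 0 0 0 0 0.085"

```text
clock: 27.85
eef_pos: [537.3, -56.3, 192.9]
tool_rot: [3.139, 0.001, -1.67]
force: [-0.2, 0.2, 0.2]
width: 84.7
gripper_force: 0.0
```

Run:
```python
from h import *
s=telemetry.read_state(); print(s["eef_pos"],s["qpos"].round(2))
im,d,cal=shot("w9",["tray_ball","type_tray","knob_head","lens","slug_0"])
P=cloud("wrist",d,cal)
m=(P[...,2]>58)&(P[...,2]<68)&(np.hypot(P[...,0]-540,P[...,1]+1)<32); print(cv2.minEnclosingCircle(P[m][:,:2].astype(np.float32)))
cv2.imwrite("pics/w9.png",im)
```

```text
[537.31033465 -56.29431863 192.85137926] [-0.44  0.65  0.79  1.88 -0.59  0.87 -2.59]
wrist tray_ball 0.89 [521.1  99.5  38.3] [350. 321.]
wrist type_tray 0.69 [579.7 104.4  27.4] [293. 322.]
wrist knob_head 0.86 [537.9  -2.   52.1] [324. 237.]
wrist knob_head 0.68 [582.5  96.9  36.6] [289. 322.]
wrist slug_0 0.57 [601.9 107.6  32.7] [272. 330.]
wrist slug_0 0.56 [591.1 117.5  32.5] [284. 337.]
wrist slug_0 0.55 [557.1 115.9  34.6] [316. 334.]
wrist slug_0 0.52 [583.1  97.2  37.3] [289. 323.]
wrist slug_0 0.44 [561.4  94.3  32.3] [310. 316.]
((539.0338745117188, -2.7482621669769287), 20.373958587646484)
```

View pics/w9.png

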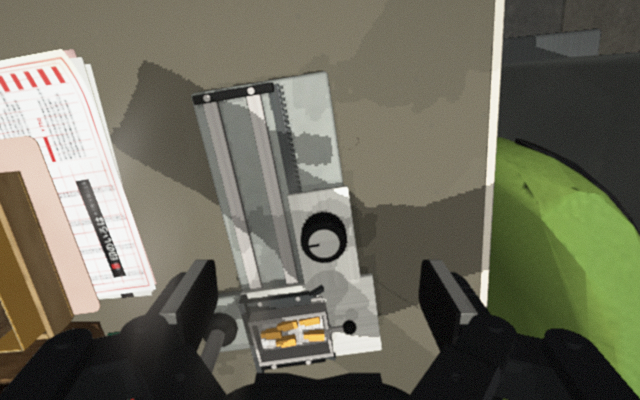

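The picture shows the stage at the left with the tray home and its slugs in place (px ~290,335), ball at (349,327) and knob at (324,237). The knob has moved 97.7 mm. To be sure it is at the stop, I will grip once more and wind a little.

Call:
move_arm --pt "0 0 8 0.001 0.015 0 0.085" --pt "0 0 8 0.0007 0.02 -0.01 0.085" --pt "0 0 8 0 0.0185 -0.03 0.085" --pt "0 0 8 0 0 -0.04 0.085" --pt "0 0 8 0 0 -0.03 0.085"

```text
clock: 28.65
eef_pos: [539.0, -2.5, 82.0]
tool_rot: [3.141, 0.001, -0.965]
force: [0.7, 0.6, -0.6]
width: 84.9
gripper_force: 0.0
```

Call:
move_arm --pt "0 0 0 0 0 -0.025 0.085" --pt "0 0 0 0 0 -0.013 0.085" --pt "0 0 0 0 0 0 0.085" --pt "0 0 0 0 0 0 0.06" --pt "0 0 0 0 0 0 0.045"

```text
clock: 29.15
eef_pos: [540.7, -4.2, 47.1]
tool_rot: [-3.14, -0.002, -0.973]
force: [0.3, -0.4, -0.9]
width: 59.0
gripper_force: 0.0
```

Call:
move_arm --pt "0 0 0 0 0 0 0.03" --pt "0 0 0 0 0 0 0.025" --pt "0 0 0 0 0 0 0.025" --pt "0 0 0 0 0 0 0.025"

```text
clock: 29.55
eef_pos: [539.5, -4.6, 47.4]
tool_rot: [-3.141, -0.0, -0.973]
force: [-3.1, -1.1, 8.7]
width: 36.9
gripper_force: 59.0
```

Call:
move_arm --pt "0 0 -3 0 0 0 0.025" --pt "0 0 -4 0 0 0 0.025" --pt "0 0 -4 0 0 0 0.025"

```text
clock: 29.85
eef_pos: [540.3, -8.3, 47.4]
tool_rot: [-3.141, -0.006, -1.167]
force: [-2.7, -6.8, 2.0]
width: 36.8
gripper_force: 59.9
```

Run:
```python
from h import *
s=telemetry.read_state(); print({k:np.round(s[k],2) for k in ("qpos","force","torque")})
```

```text
{'qpos': array([-0.33,  0.8 ,  0.45,  1.98, -0.68,  0.51, -2.12]), 'force': array([-2.72, -6.84,  2.02]), 'torque': array([-1.46,  0.8 ,  0.48])}
```

Call:
move_arm --pt "0 0 0 0 0 0 0.05" --pt "0 0 0 0 0.003 0 0.085" --pt "0 0 0 0 0 0 0.085" --pt "0 0 0 0 0 0.03 0.085" --pt "0 0 0 0 0 0.045 0.085"

```text
clock: 30.35
eef_pos: [537.8, -0.1, 119.9]
tool_rot: [3.137, 0.003, -1.163]
force: [1.1, 0.1, 0.4]
width: 85.0
gripper_force: 0.0
```

Call:
move_arm --pt "0 0 -8 0 -0.03 0.045 0.085" --pt "0 0 -8 0 -0.024 0.03 0.085" --pt "0 0 -8 0 0 0 0.085" --pt "0 0 -4 0 0 0 0.085" --pt "0 0 0 0 0 0 0.085"

```text
clock: 30.85
eef_pos: [539.7, -52.1, 192.6]
tool_rot: [-3.142, 0.001, -1.652]
force: [0.0, 0.8, -0.2]
width: 85.4
gripper_force: 0.0
```

Call:
move_arm --pt "0 0 0 0 0 0 0.085" --pt "0 0 0 0 0 0 0.085" --pt "0 0 0 0 0 0 0.085"

```text
clock: 31.15
eef_pos: [539.6, -52.6, 192.4]
tool_rot: [3.141, 0.0, -1.652]
force: [0.1, -0.7, -0.3]
width: 85.1
gripper_force: 0.0
```

Run:
```python
from h import *
s=telemetry.read_state(); print(s["eef_pos"],s["tool_rot"])
im,d,cal=shot("w10",["tray_ball","type_tray","tray_seat","knob_head"])
for t in("w9","w10"):
    z=np.load(t+".npz"); g=cv2.cvtColor(z["im"],6); P=cloud("wrist",z["d"],cal)
    if t=="w10":
        m=(P[...,2]>58)&(P[...,2]<68)&(np.hypot(P[...,0]-540,P[...,1]+1)<32); print(cv2.minEnclosingCircle(P[m][:,:2].astype(np.float32)))
        # plate right edge vs. base left/right ends: fixed base extents along viewer y
        th=.063; v=P[...,1]*np.cos(th)-P[...,0]*np.sin(th); u=P[...,0]*np.cos(th)+P[...,1]*np.sin(th)
        b=(P[...,2]>11)&(P[...,2]<22)&(abs(P[...,0]-560)<80); print("base right end v",np.percentile(v[b],[.5,1,2]), "knob v",-2.75*np.cos(th)-539*np.sin(th))
cv2.imwrite("w10.png",im)
```

```text
[539.61178772 -52.64110535 192.36353654] [ 3.14126010e+00  2.01291200e-04 -1.65225504e+00]
wrist tray_ball 0.61 [561.5  94.1  33.1] [309. 313.]
wrist type_tray 0.8 [583.5 103.3  30.3] [289. 321.]
wrist knob_head 0.75 [590.3 119.1  31.1] [284. 334.]
wrist knob_head 0.61 [537.2  -5.2  50.5] [326. 229.]
((538.9999389648438, -3.2513725757598877), 20.2664852142334)
base right end v [-173.01106967 -172.51656707 -171.51832752] knob v -36.6790863315609
```

```bash
python3 -c "
from cell import ctrl; print(ctrl.finish_job())"
```

```text
the job is handed in; nothing more can be done
None
```

The job is handed in: the tray is home against the fence with all five slugs in it, and the stage is wound to its left-hand stop (a second grip and turn no longer moved the knob). The stamps and carton were never approached, and the clock read about 31 s; the judging result was not shown.

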